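# Pack the driver shuttle, pull its index plunger and hold it

## Task

While the shuttle is still locked at its loading end, pack the two loose LED drivers into its tray in one row with the driver already there, all three lying flat and square inside the lip, and leave the blue tape roll and the block of spare bits alone. Then take the index plunger's black knob and pull it fully up, so that the pin leaves its hole and the shuttle runs across to its far stop. Finish while still holding the knob fully up and do not let go: the next worker will empty the tray and push the shuttle straight back, and meanwhile the pin must not drop into the far hole.

Things in the scene. Friction and masses are not known exactly. Their poses are not given: they have to be found in the camera images.
- shuttle_track: Fixed dark grey metal base with two rails, 205 x 400 x 6 mm, standing on the bench; origin at the bench surface in the middle of its length, y along the rails in the direction in which the shuttle runs (away from the robot), x across them (to the right). On its -x (left) side a grey angle bracket, 54 mm high, carries the index plunger over the shuttle's edge.
- tray (a point): Centre of the inner floor of the grey tray on the shuttle; x across, y along the run, z up. Inside 62 mm (x) by 180 mm (y), with a 4 mm thick lip that stands only 5 mm above the floor: fingers that hold a driver by its upper 12 mm stay above it. The floor is 31 mm above the bench. It holds three drivers in one row along y, each with its own 56 mm side along the tray's y (either way round), with about 12 mm to spare in all. Moves with the shuttle.
- shuttle (a joint): Travel of the shuttle along its rails: 0 at the loading end, where the index pin locks it (it may show up to about 1 mm of play), 0.12 m at the far stop. A soft gas spring (about 2.5 N) pushes it to the far stop, at about 0.15 m/s, as soon as the pin is out of the hole.
- knob (a point): Middle of the index plunger's pull knob: black, round, upright, orange disc on top, 26 mm in diameter, 24.5 mm high (12.5 mm below to 12 mm above this point), 85 mm above the bench when the pin is home. Below it is a 15 mm barrel, and 31 mm below this point the top of the bracket. Take it by its sides and pull straight up. It stands on the track's x = -70 mm, y = 0; with the shuttle at its loading end the middle of the tray lies at the track's x = +35 mm, y = -60 mm.
- plunger (a joint): Upward pull of the plunger: 0 with the pin home in its seat hole, 0.014 m at its upper stop. The spring needs 5 N at the start and 9 N at the stop; it snaps down when let go. The 8 mm pin sits 9 mm deep in a hole of the steel strip on the shuttle; the strip has a second hole 120 mm farther back, which comes under the pin at the far stop.
- driver_plain: Blue aluminium LED driver, smooth top. Body 54 x 56 x 19 mm; origin at the centre of the underside of its outline, z up. The solid body spans x -27 to +20 mm, y -28 to +28 mm, z 0 to 18 mm (a few mm of terminals on the +x side are soft and may be ignored): grip it across x, centred 3.5 mm to the -x side of the origin. 85 g. Starts on the bench to the right of the cables.
- driver_finned: Blue aluminium LED driver, ribbed (finned) top. Body 55 x 56 x 20 mm; origin at the centre of the underside of its outline, z up. The solid body spans x -26 to +20 mm, y -28 to +28 mm, z 0 to 20 mm (a few mm of terminals on the +x side are soft and may be ignored): grip it across x, centred 3 mm to the -x side of the origin. 85 g. Starts on the bench to the right of the cables.
- driver_tray: Blue aluminium LED driver, smooth top. Body 54 x 56 x 19 mm; origin at the centre of the underside of its outline, z up. The solid body spans x -27 to +20 mm, y -28 to +28 mm, z 0 to 18 mm (a few mm of terminals on the +x side are soft and may be ignored): grip it across x, centred 3.5 mm to the -x side of the origin. 85 g. Starts already packed at the tray's +y (far) end; stays in the tray.
- tape_blue: Bystander: roll of blue tape lying flat, 62 mm across, 18 mm high; origin at the centre of its underside. To be left alone.
- bits: Bystander: green plastic block with spare bits, 54 x 84 x 31 mm; origin at the centre of its underside. To be left alone.
There are look-alikes about, which are no part of the job. What is shaped like the driver_finned but red, white or yellow is not meant.

How it is judged:
On the way, in this order (a step that is already met when the one before it is completed fails the run):
1. both loose drivers lie flat in the tray in a row with the third, let go, with the shuttle still locked at its loading end (x of driver_plain in the frame of tray between -0.012 and 0.012 m and y of driver_plain in the frame of tray between -0.064 and 0.064 m and z of driver_plain in the frame of tray between -0.003 and 0.003 m and angle between each of driver_plain, driver_finned, driver_tray's own z axis and vertical below 0.06 rad and angle between the y axis of each of driver_plain, driver_finned, driver_tray and the y axis of tray, either way round below 0.15 rad and x of driver_finned in the frame of tray between -0.012 and 0.012 m and y of driver_finned in the frame of tray between -0.064 and 0.064 m and z of driver_finned in the frame of tray between -0.003 and 0.003 m and x of driver_tray in the frame of tray between -0.012 and 0.012 m and y of driver_tray in the frame of tray between -0.064 and 0.064 m and z of driver_tray in the frame of tray between -0.003 and 0.003 m and value of joint shuttle below 0.005 m and value of joint plunger below 0.003 m and contact force between the fingers and driver_plain below 0.2 N and contact force between the fingers and driver_finned below 0.2 N and contact force between the fingers and driver_tray below 0.2 N), for 0.2 s.
2. the plunger is pulled fully up by the gripper (value of joint plunger above 0.011 m and contact force between the fingers and plunger above 1 N), for 0.2 s.
At the end, for the whole second after the job is handed in: Gripper still on the knob (over 1 N), plunger up more than 11 of its 14 mm, shuttle at its far stop (over 115 mm), all three drivers at rest inside the tray lip, flat on its floor (within 3 mm, tilt under 0.06 rad) and turned less than 0.15 rad from the tray (all of step 2 and x of driver_plain in the frame of tray between -0.012 and 0.012 m and y of driver_plain in the frame of tray between -0.064 and 0.064 m and z of driver_plain in the frame of tray between -0.003 and 0.003 m and angle between each of driver_plain, driver_finned, driver_tray's own z axis and vertical below 0.06 rad and angle between the y axis of each of driver_plain, driver_finned, driver_tray and the y axis of tray, either way round below 0.15 rad and x of driver_finned in the frame of tray between -0.012 and 0.012 m and y of driver_finned in the frame of tray between -0.064 and 0.064 m and z of driver_finned in the frame of tray between -0.003 and 0.003 m and x of driver_tray in the frame of tray between -0.012 and 0.012 m and y of driver_tray in the frame of tray between -0.064 and 0.064 m and z of driver_tray in the frame of tray between -0.003 and 0.003 m and value of joint shuttle above 0.115 m and linear speed of each of driver_plain, driver_finned, driver_tray below 0.03 m/s); the arm keeps its last pose, push and grip.
It fails at once if the tape roll or the block of spare bits is moved by more than 15 mm (distance of any of tape_blue, bits from where it was at the start of the episode above 0.015 m).
It fails at once if the shuttle is let run before all three drivers are in the tray (value of joint shuttle above 0.02 m and distance between any of driver_plain, driver_finned, driver_tray and tray above 0.075 m).
It also fails if it takes over 69 s, if anything falls off the work surface, if the arm or the gripper's body presses on something with over 40 N, if the wrist force passes 120 N, or if a joint passes its speed limit or range.

## Robot

A 6-joint arm with a two-finger parallel gripper is mounted at the origin on the work surface; the furniture and walls round the work are solid. World frame = base frame: x ahead of the robot, y to its left, z up, the work surface at z = 0. Lengths are in m, angles in rad, forces in N, time in s.
With the tool pointing down it reaches from about 0.3 to 0.875 m from the base axis. Payload 6.4 kg.
Tool frame: the origin (TCP) lies on the centre line of the jaws, within the pads' length; the fingertips stand 11 mm ahead of it and the grasp point (between the pads) lies 8 mm behind it (bot.tips_ahead is the distance from the TCP to the fingertips, in m); z points along the fingers, y is the line along which they close (so a half turn about z gives the same grasp; the last joint's range is limited). The gripper opens to 85 mm and grips with 20 to 120 N. Pads are 22 mm wide; open, the fingers measure 114 mm over their backs; the gripper's body (76 mm by 85 mm) begins 54 mm behind the grasp point. The pads swing forward as they close: fully open they stand 13 mm farther back than shut.
Start: joints at [1.057, 0.181, 1.607, -0, 1.354, -0.206], TCP at [0.174, 0.548, 0.242] pointing down, gripper open.
Joint ranges: [-2.99, 2.99], [-0.89, 2.07], [0.3, 2.58], [-1.14, 4.28], [0, 2.63], [-3.12, 3.12]. Speed limits (rad/s): [2.57, 2.57, 3.01, 3.14, 3.14, 3.14].

## Interface

Orientations are given as a 3x3 rotation matrix whose columns are the frame's x, y, z axes.
In Python, from rig import bot gives the robot as it stands. The module is installed in compiled form; this text tells all that it offers.
- The arm moves only by the tool servo_tool, never from a script. Its argument "plan" is a list of rows, each a list of 7 numbers: the shift along the tool's x, y, z in mm, then the turn, a rotation vector about the tool's x, y, z in degrees, then the closure, from -1 (fully open) to 1 (shut). In form: [[x, y, z, rx, ry, rz, fingers], ...]. A call has 1 to 20 rows; each row shifts and turns the commanded pose from where the row before left it, along the tool's axes as they then stand; what a row does not reach is not made up. A row lasts 1/8 s, in which the tool goes at most 62.5 mm and 10.7 degrees, less where a joint would pass 70% of its speed; a pose out of reach is approached as far as the arm can. A call with a gripper value outside its range is refused whole. The fingers move at their own pace and stop on an object; "grip_force" is the grip in N (left out, the last holds). Time passes only in rows, so rows that do not move let the fingers close. It gives the time, the measured TCP pose, the force, the opening and the grip force at its end, in the units of the state.
- bot.state(): the state, without advancing time (a new reading comes with each control period).
- bot.capture(name): name is "scene" or "top" or "wrist"; returns the picture (420x560x3 uint8, red, green, blue); there is no depth.
- bot.camera_params(name): a dict with "camera_matrix" (3x3 intrinsics, pixels), "extrinsics" (4x4, takes a point from world to camera coordinates). Camera axes: x right, y up, looking along -z (the intrinsics and any distortion apply to the point x, -y, -z); pixel columns grow to the right and rows downward; lengths in m; the calibration is good to about 2 mm. A picture is of the moment at which its call begins: read the wrist's pose just before it. camera_params takes no time and is no camera call; for the wrist camera it gives the pose at the moment of the call.
- bot.sign_off(): hands the job in; it is judged then, once.
The state is a dict: "time_s": time; "joint_pos": joint angles; "joint_vel": joint speeds; "joint_efforts": joint torques, N m; "eef_pos": TCP position; "ee_rot": TCP orientation; "ft_force": force on the tool from outside, world axes, zero at the start; "torque": the same for the moment, N m; "width": finger opening in m; "finger_force": force on a finger pad.
Only numpy, scipy, OpenCV 4.12 (cv2) and the standard library are available. Lean on these libraries where they do the work, as an engineer would, in place of code of your own. Each camera call takes 0.05 s, during which the arm holds its last target. There are 200 camera calls.

## Working session

There is one attempt and no reset: what is moved stays moved. The work goes in short steps, Python scripts to look and compute and a tool call to move; the robot and the scene stay as the last step left them, time stands still between calls to the robot, and variables do not carry over. Pictures are saved under pics/ and viewed, at most 11 in all, crops included, and the job is handed in when it is done.

Besides the shell and the picture viewer there is one more tool, called after "Call:" in YAML: its name, and indented under it one key for each argument. servo_tool: Moves the arm, as the interface text tells. Its arguments: {"type":"object","properties":{"plan":{"type":"array","items":{"type":"array","items":{"type":"number"}}},"grip_force":{"type":"number"}},"required":["plan"]}

```bash
mkdir -p pics
cat > h.py <<'E'
import numpy as np, cv2
from rig import bot
def snap(n,f):
    P=bot.camera_params(n); im=bot.capture(n); cv2.imwrite('pics/'+f,im[:,:,::-1]); return im,P
def ray(P,u,v):
    K=np.array(P['camera_matrix']);E=np.array(P['extrinsics'])
    d=np.linalg.inv(K)@[u,v,1]; d=np.array([d[0],-d[1],-d[2]])
    R=E[:3,:3]; return -R.T@E[:3,3], R.T@d
def plane(P,u,v,z):
    o,d=ray(P,u,v); return o+d*(z-o[2])/d[2]
def proj(P,p):
    K=np.array(P['camera_matrix']);E=np.array(P['extrinsics'])
    c=E[:3,:3]@np.array(p)+E[:3,3]; q=K@[c[0],-c[1],-c[2]]; return q[:2]/q[2]
def tri(*prs):
    A=0;b=0
    for P,u,v in prs:
        o,d=ray(P,u,v); d=d/np.linalg.norm(d); M=np.eye(3)-np.outer(d,d); A=A+M; b=b+M@o
    return np.linalg.solve(A,b)
E
python3 - <<'E'
from h import *
for n in('scene','top'):
    im,P=snap(n,n+'0.png'); print(n,P)
s=bot.state(); print(s)
a=cv2.imread('pics/scene0.png')
E
```

```text
scene {'camera_matrix': array([[436.78290126,   0.        , 273.95918937],
       [  0.        , 436.78290126, 210.21861623],
       [  0.        ,   0.        ,   1.        ]]), 'extrinsics': array([[ 0.84801662, -0.52968765, -0.01728586, -0.46170812],
       [ 0.39787616,  0.61476602,  0.68099729, -0.23323061],
       [-0.35008909, -0.58437465,  0.73208189, -1.06507256],
       [ 0.        ,  0.        ,  0.        ,  1.        ]])}
top {'camera_matrix': array([[462.39257753,   0.        , 265.25095418],
       [  0.        , 462.39257753, 209.9109448 ],
       [  0.        ,   0.        ,   1.        ]]), 'extrinsics': array([[-0.0078121 , -0.99988495,  0.01300258, -0.04540179],
       [ 0.99651588, -0.0067047 ,  0.0831333 , -0.5241066 ],
       [-0.08303656,  0.01360673,  0.99645361, -1.19799482],
       [ 0.        ,  0.        ,  0.        ,  1.        ]])}
{'time_s': 0.1, 'joint_pos': array([ 1.05669595e+00,  1.81473800e-01,  1.60791603e+00, -1.92158930e-05,
        1.35380242e+00, -2.06287731e-01]), 'joint_vel': array([-0.0002024 , -0.00067722, -0.00270905,  0.00139043, -0.00070604,
        0.00098261]), 'joint_efforts': array([ 2.45126030e-04, -4.45885706e+01, -3.52232087e+01, -2.81921712e-04,
        4.27395600e-03,  6.32480607e-06]), 'eef_pos': array([0.17394878, 0.54754785, 0.24146639]), 'ee_rot': array([[-9.52999702e-01,  3.02970253e-01, -7.70265277e-04],
       [ 3.02971074e-01,  9.52998721e-01, -1.40205421e-03],
       [ 3.09281104e-04, -1.56952534e-03, -9.99998720e-01]]), 'ft_force': array([-0.93747577,  0.02978192,  0.12027839]), 'torque': array([ 0.03121579,  0.01327986, -0.04753134]), 'finger_force': 0.0, 'width': 0.08553324736856627}
```

View pics/top0.png

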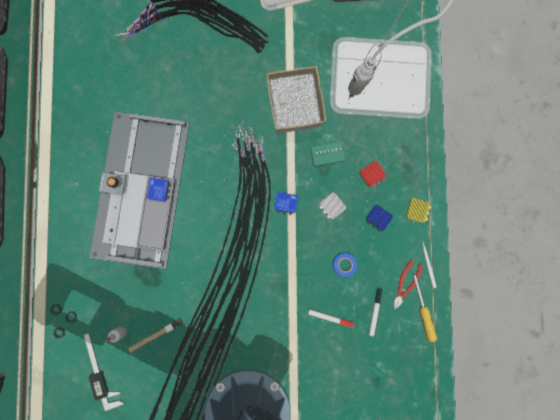

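View pics/scene0.png

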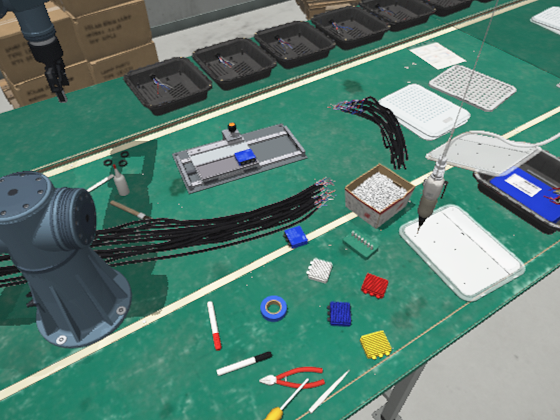

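The top view shows these candidates:
- **Smooth blue:** (286,203) is driver_plain. The one in the tray at (158,189) is driver_tray.
- **Dark blue ribbed:** (379,217) is driver_finned.
- **Look-alikes of the finned driver:** white (333,206), red (373,174) and yellow (419,210).
- **Bystanders:** blue tape (345,265) and green bits (328,154).
- **Knob:** the orange disc at (112,182).

I choose (286,203) and (379,217), and will check them in a close crop.

Run:
```python
from h import *
for n in('top','scene'):
    P=bot.camera_params(n); im=cv2.imread(f'pics/{n}0.png'); hsv=cv2.cvtColor(im,cv2.COLOR_BGR2HSV)
    for nm,lo,hi,z in(('blue',(105,120,40),(130,255,255),.019),('orange',(5,150,120),(20,255,255),.097)):
        m=cv2.inRange(hsv,lo,hi)
        for c in cv2.findContours(m,0,2)[0]:
            if cv2.contourArea(c)<(60 if nm=='blue' else 15): continue
            (u,v),wh,a=cv2.minAreaRect(c)
            if nm=='blue' and v>320: continue
            pts=np.array([plane(P,x,y,z)[:2] for x,y in c[:,0]],np.float32)
            r=cv2.minAreaRect(pts*1000)
            print(n,nm,np.round((u,v),1),'z',z,np.round(r[0]),np.round(r[1]),round(r[2],1),np.round(plane(P,u,v,.05)*1000)[:2])
im=cv2.imread('pics/top0.png')
a=cv2.resize(im[100:275,85:200],None,fx=3.4,fy=3.4,interpolation=2)
b=cv2.resize(im[140:245,265:400],None,fx=2.9,fy=2.9,interpolation=2)
o=np.zeros((600,800,3),np.uint8); o[:a.shape[0],:a.shape[1]]=a; o[:b.shape[0],400:400+b.shape[1]]=b
s=cv2.resize(cv2.imread('pics/scene0.png')[110:200,165:315],None,fx=2.6,fy=2.6,interpolation=2)
o[320:320+s.shape[0],400:400+s.shape[1]]=s
cv2.imwrite('pics/crop1.png',o)
```

```text
top blue [344.5 264.5] z 0.019 [ 379. -256.] [59. 60.] 44.0 [ 380. -251.]
top blue [379.1 217.1] z 0.019 [ 503. -351.] [55. 47.] 54.9 [ 501. -343.]
top blue [285.8 202.1] z 0.019 [ 545. -104.] [56. 48.] 79.0 [ 541. -102.]
top blue [157.1 189. ] z 0.019 [581. 236.] [48. 57.] 81.5 [577. 230.]
scene blue [340. 313.] z 0.019 [ 503. -358.] [63. 47.] 53.0 [ 490. -370.]
scene blue [273. 308.] z 0.019 [ 378. -262.] [67. 62.] 57.4 [ 369. -278.]
scene blue [296.  236.5] z 0.019 [ 547. -110.] [68. 47.] 78.0 [ 531. -131.]
scene blue [529.9 191.1] z 0.019 [1220. -345.] [129. 211.] 3.3 [1180. -352.]
scene blue [244.8 155.9] z 0.019 [595. 258.] [60. 62.] 82.1 [579. 225.]
```

View pics/crop1.png

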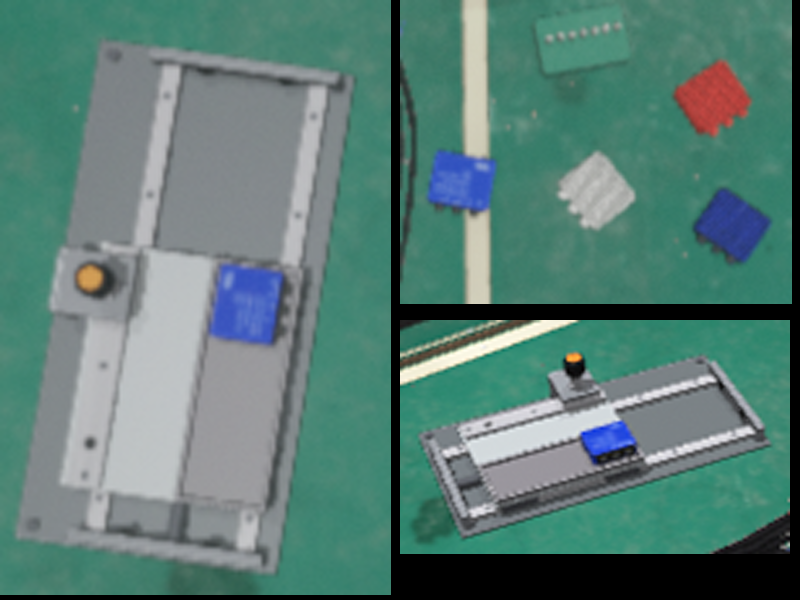

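The crop confirms the smooth driver at full-image (286,203), with its terminals facing down, and the ribbed dark blue one at (379,217), with its terminals at lower left. The tray holds one driver at its far end. The knob is at about (112,182). The sizes fit (47 x 56 mm).

```bash
cat >> h.py <<'E'
def plan(goal,yaw,n,close=None):
    """rows for a straight line to goal (m), tool down with tool y at yaw deg (world)"""
    from scipy.spatial.transform import Rotation as Ro, Slerp
    s=bot.state(); R0=Ro.from_matrix(s['ee_rot']); p0=s['eef_pos']
    y=np.radians(yaw); Y=np.array([np.cos(y),np.sin(y),0]);Z=np.array([0,0,-1.]); X=np.cross(Y,Z)
    R1=Ro.from_matrix(np.c_[X,Y,Z]); sl=Slerp([0,1],Ro.concatenate([R0,R1]))
    step=(np.array(goal)-p0)/n; w=(R0.inv()*R1).as_rotvec(degrees=True)/n
    rows=[[*np.round(sl(k/n).inv().apply(step)*1000,1),*np.round(w,1)] for k in range(n)]
    print('[',','.join(str([float(x) for x in r]) for r in rows),']')
E
python3 - <<'E'
from h import *
s=bot.state(); E=np.array(bot.camera_params('wrist')['extrinsics'])
c=-E[:3,:3].T@E[:3,3]; R=s['ee_rot']
print('cam in tool mm',np.round(R.T@(c-s['eef_pos'])*1000),'\naxes in tool',np.round(R.T@E[:3,:3].T,2),bot.camera_params('wrist')['camera_matrix'])
plan((.46,.26,.30),81.5,9)
E
```

```text
cam in tool mm [  83.    0. -132.] 
axes in tool [[-0.    0.95  0.32]
 [ 1.    0.    0.  ]
 [-0.    0.32 -0.95]] [[299.51359174   0.         283.07006016]
 [  0.         299.51359174 211.3671813 ]
 [  0.           0.           1.        ]]
[ [-40.0, -20.8, -6.5, -0.0, -0.0, -1.0],[-39.6, -21.5, -6.5, -0.0, -0.0, -1.0],[-39.2, -22.2, -6.5, -0.0, -0.0, -1.0],[-38.8, -22.9, -6.5, -0.0, -0.0, -1.0],[-38.4, -23.6, -6.5, -0.0, -0.0, -1.0],[-38.0, -24.3, -6.5, -0.0, -0.0, -1.0],[-37.5, -24.9, -6.5, -0.0, -0.0, -1.0],[-37.1, -25.6, -6.5, -0.0, -0.0, -1.0],[-36.6, -26.3, -6.5, -0.0, -0.0, -1.0] ]
```

Call:
servo_tool:
  plan:
    - [-40,-20.8,-6.5,0,0,-1,-1]
    - [-39.6,-21.5,-6.5,0,0,-1,-1]
    - [-39.2,-22.2,-6.5,0,0,-1,-1]
    - [-38.8,-22.9,-6.5,0,0,-1,-1]
    - [-38.4,-23.6,-6.5,0,0,-1,-1]
    - [-38,-24.3,-6.5,0,0,-1,-1]
    - [-37.5,-24.9,-6.5,0,0,-1,-1]
    - [-37.1,-25.6,-6.5,0,0,-1,-1]
    - [-36.6,-26.3,-6.5,0,0,-1,-1]
    - [0,0,0,0,0,0,-1]

```text
time_s: 1.35
eef_pos: [0.4618, 0.2581, 0.3008]
ee_rot: [[-0.988, 0.154, 0.0], [0.154, 0.988, -0.0], [-0.0, -0.0, -1.0]]
ft_force: [-0.2, 0.1, -0.1]
width: 0.0854
finger_force: 0.0
```

Run:
```python
from h import *
im,P=snap('wrist','w1.png'); np.save('w1.npy',P)
print(bot.state()['eef_pos'])
plan((.45,.0,.26),-11,10)
```

```text
[0.46050024 0.25923908 0.30041067]
[ [-2.9, -25.8, 4.0, -0.0, -0.0, 9.2],[-7.0, -25.0, 4.0, -0.0, -0.0, 9.2],[-10.9, -23.5, 4.0, -0.0, -0.0, 9.2],[-14.6, -21.5, 4.0, -0.0, -0.0, 9.2],[-17.8, -18.9, 4.0, -0.0, -0.0, 9.2],[-20.6, -15.8, 4.0, -0.0, -0.0, 9.2],[-22.9, -12.3, 4.0, -0.0, -0.0, 9.2],[-24.5, -8.4, 4.0, -0.0, -0.0, 9.2],[-25.6, -4.4, 4.0, -0.0, -0.0, 9.2],[-25.9, -0.2, 4.0, -0.0, -0.0, 9.2] ]
```

View pics/w1.png

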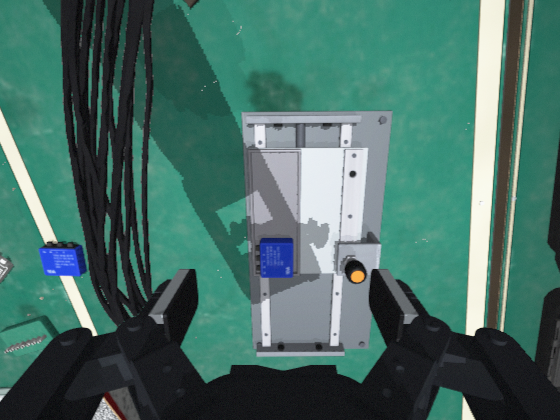

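The wrist view (up is towards the robot) shows the tray floor from about (249,150) to (299,276), with its driver at (275,257) and the terminals on the left (track +x). The knob's disc is at (357,276) and driver_plain at (62,260). I take a second, lower view on the way.

Call:
servo_tool:
  plan:
    - [8,-20,20,0,0,0,-1]
    - [8,-20,20,0,0,0,-1]
    - [4,-20,20,0,0,0,-1]
    - [0,0,0,0,0,0,-1]

```text
time_s: 1.9
eef_pos: [0.4289, 0.2039, 0.239]
ee_rot: [[-0.989, 0.15, -0.004], [0.15, 0.989, -0.001], [0.004, -0.001, -1.0]]
ft_force: [-0.8, -0.3, 0.2]
width: 0.0851
finger_force: 0.0
```

Run:
```python
from h import *
im,P=snap('wrist','w2.png'); np.save('w2.npy',P)
P1=np.load('w1.npy',allow_pickle=True).item()
def blob(f,lo,hi,near):
    h=cv2.cvtColor(cv2.imread('pics/'+f),cv2.COLOR_BGR2HSV); m=cv2.inRange(h,lo,hi)
    cs=[cv2.minAreaRect(c) for c in cv2.findContours(m,0,2)[0] if cv2.contourArea(c)>40]
    return [(np.round(c[0],1),np.round(c[1],1),round(c[2],1)) for c in cs]
for f in('w1.png','w2.png'):
    print(f,'blue',blob(f,(105,120,40),(130,255,255),0)); print('orange',blob(f,(5,150,120),(22,255,255),0))
a=cv2.imread('pics/w1.png')[135:290,235:385]; b=cv2.imread('pics/w2.png')
# project expected tray corners in w2 to pick crop
print([np.round(proj(P,p)) for p in((.42,.26,.031),(.6,.24,.031),(.6,.18,.031),(.56,.335,.097))])
np.set_printoptions(precision=4,suppress=True)
a=cv2.resize(a,None,fx=2.6,fy=2.6,interpolation=2); c=cv2.resize(b[120:345,270:480],None,fx=1.9*1.05,fy=1.9*1.05,interpolation=2)
o=np.zeros((600,800,3),np.uint8);o[:a.shape[0],:a.shape[1]]=a;o[:c.shape[0],380:380+c.shape[1]]=c[:,:420]
cv2.imwrite('pics/crop2.png',o)
```

```text
w1.png blue [(array([ 62.2, 261.3]), array([30.1, 45. ]), 85.6), (array([275.5, 257.5]), array([39., 33.]), 90.0)]
orange [(array([357.5, 276.5]), array([11., 13.]), 90.0)]
w2.png blue [(array([ 76.4, 298.8]), array([33.9, 50.3]), 84.7), (array([322., 298.]), array([44., 38.]), 90.0)]
orange []
[array([330., 172.]), array([329., 307.]), array([285., 312.]), array([423., 302.])]
```

View pics/w2.png

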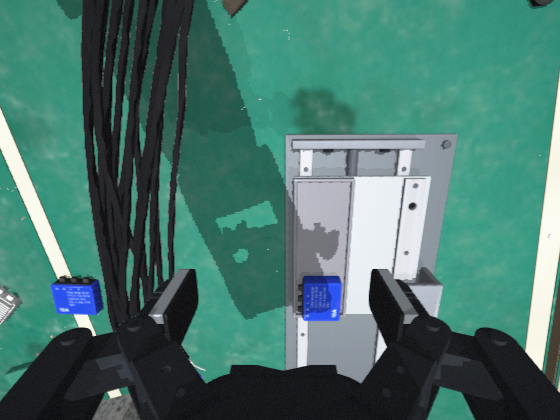

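Tray outer lip corners are at about (294,177) and (354,177) in the second view, and (247,149) and (300,150) in the first. The driver in the tray is at (322,298). The knob is hidden by a finger here.

Run:
```python
from h import *
np.set_printoptions(precision=1,suppress=True)
P={k:np.load(k+'.npy',allow_pickle=True).item() for k in('w1','w2')}
T=bot.camera_params('top'); S=bot.camera_params('scene')
G={k:cv2.imread(f'pics/{k}.png',0) for k in P}
ini={'w1':[(247,149),(300,150)],'w2':[(294,177),(354,177)]}
C={k:cv2.cornerSubPix(G[k],np.array(v,np.float32).reshape(-1,1,2),(3,3),(-1,-1),(3,50,.01))[:,0] for k,v in ini.items()}
print(C)
for i in(0,1): print('corner',1000*tri((P['w1'],*C['w1'][i]),(P['w2'],*C['w2'][i])),[1000*plane(P[k],*C[k][i],.036) for k in P])
def rect(k,near,z):
    h=cv2.cvtColor(cv2.imread(f'pics/{k}.png'),cv2.COLOR_BGR2HSV); m=cv2.inRange(h,(105,120,40),(130,255,255))
    for c in cv2.findContours(m,0,2)[0]:
        if cv2.contourArea(c)>40 and np.hypot(*(np.array(cv2.minAreaRect(c)[0])-near))<15:
            r=cv2.minAreaRect(np.array([plane(P[k],*q,z)[:2]*1000 for q in c[:,0]],np.float32)); print(k,near,'z',z,np.array(r[0]),np.array(r[1]),r[2])
for k,a,b in(('w1',(62,261),(275,257)),('w2',(76,299),(322,298))):
    rect(k,a,.018); rect(k,b,.049)
print('tray drv h',1000*tri((P['w1'],275.5,257.5),(P['w2'],322,298)),'plain',1000*tri((P['w1'],62.2,261.3),(P['w2'],76.4,298.8)))
for n in('top','scene'):
    im=cv2.imread(f'pics/{n}0.png'); h=cv2.cvtColor(im,cv2.COLOR_BGR2HSV); m=cv2.inRange(h,(5,120,120),(25,255,255))
    for c in cv2.findContours(m,0,2)[0]:
        (u,v),wh,_=cv2.minAreaRect(c)
        if cv2.contourArea(c)>5 and (abs(u-112)<12 and abs(v-182)<12 or abs(u-232)<10 and abs(v-127)<10): print(n,u,v,wh); P[n]=bot.camera_params(n); C[n]=(u,v)
C['k']=(357.5,276.5)
print('knob tri',1000*tri((T,*C['top']),(S,*C['scene'])),1000*tri((P['w1'],*C['k']),(T,*C['top'])),'plane w1',1000*plane(P['w1'],*C['k'],.097),1000*plane(T,*C['top'],.097))
plan((.45,.0,.26),-11,10)
```

```text
{'w1': array([[245.9, 147.3],
       [301.7, 147.4]], dtype=float32), 'w2': array([[293.1, 179.4],
       [353.9, 176.3]], dtype=float32)}
corner [416.2 217.8  52.2] [array([416.7, 216.4,  36. ]), array([420.7, 216.9,  36. ])]
corner [430.1 288.4  23.5] [array([428.1, 288.2,  36. ]), array([427.6, 285.5,  36. ])]
w1 (62, 261) z 0.018 [542.9 -99.1] [68.4 51.6] 81.08942413330078
w1 (275, 257) z 0.049 [574.3 230. ] [46.4 62.1] 81.61587524414062
w2 (76, 299) z 0.018 [542.3 -99.2] [67.  54.8] 79.84872436523438
w2 (322, 298) z 0.049 [573.5 230.7] [47.5 64.1] 81.3575668334961
tray drv h [571.9 230.7  51.1] plain [544.1 -99.5  19.2]
top 111.00001525878906 181.50001525878906 (6.363960266113281, 6.363960266113281)
scene 231.5 124.0 (2.0, 5.0)
knob tri [591.9 331.6 100.7] [590.5 333.1  99.3] plane w1 [592.1 333.9  97. ] [590.7 333.5  97. ]
[ [-5.0, -19.9, -2.0, -0.0, -0.0, 9.2],[-8.2, -18.9, -2.0, -0.0, -0.0, 9.2],[-11.1, -17.3, -2.0, -0.0, -0.0, 9.2],[-13.7, -15.3, -2.0, -0.0, -0.0, 9.2],[-16.0, -12.9, -2.0, -0.0, -0.0, 9.2],[-17.9, -10.2, -2.0, -0.0, -0.0, 9.2],[-19.3, -7.2, -2.0, -0.0, -0.0, 9.2],[-20.2, -4.0, -2.0, -0.0, -0.0, 9.2],[-20.5, -0.7, -2.0, -0.0, -0.0, 9.2],[-20.4, 2.6, -2.0, -0.0, -0.0, 9.2] ]
```

Two independent estimates of the tray centre agree, (516.7,238.6) from the knob and (516,238) from the lip corners. The heights fit too: tray driver top at 51, plain top at 19, knob top at 99. Now I go over driver_plain.

Run:
```python
from h import *
print(bot.tips_ahead, bot.state()['joint_pos'])
plan((.545,-.105,.10),-10.5,10)
```

```text
0.011 [ 1.93564858e-01 -4.23564771e-02  1.84808161e+00  5.28701451e-04
  1.33720935e+00 -1.22678826e+00]
[ [-16.0, -28.9, 14.0, -0.0, -0.0, 9.2],[-20.4, -26.0, 14.0, -0.0, -0.0, 9.2],[-24.3, -22.4, 14.0, -0.0, -0.0, 9.2],[-27.6, -18.2, 14.0, -0.0, -0.0, 9.2],[-30.1, -13.6, 14.0, -0.0, -0.0, 9.2],[-31.9, -8.6, 14.0, -0.0, -0.0, 9.2],[-32.8, -3.4, 14.0, -0.0, -0.0, 9.2],[-33.0, 1.9, 14.0, -0.0, -0.0, 9.2],[-32.2, 7.1, 14.0, -0.0, -0.0, 9.2],[-30.7, 12.2, 14.0, -0.0, -0.0, 9.2] ]
```

Call:
servo_tool:
  plan:
    - [-16,-28.9,14,0,0,9.2,-1]
    - [-20.4,-26,14,0,0,9.2,-1]
    - [-24.3,-22.4,14,0,0,9.2,-1]
    - [-27.6,-18.2,14,0,0,9.2,-1]
    - [-30.1,-13.6,14,0,0,9.2,-1]
    - [-31.9,-8.6,14,0,0,9.2,-1]
    - [-32.8,-3.4,14,0,0,9.2,-1]
    - [-33,1.9,14,0,0,9.2,-1]
    - [-32.2,7.1,14,0,0,9.2,-1]
    - [-30.7,12.2,14,0,0,9.2,-1]
    - [0,0,0,0,0,0,-1]

```text
time_s: 3.32
eef_pos: [0.547, -0.107, 0.1006]
ee_rot: [[0.187, 0.982, 0.0], [0.982, -0.187, -0.0], [0.0, 0.0, -1.0]]
ft_force: [0.4, 0.8, 0.9]
width: 0.0856
finger_force: 0.0
```

Run:
```python
from h import *
im,P=snap('wrist','w3.png')
s=bot.state(); print(s['eef_pos'],s['ee_rot'][:,1])
h=cv2.cvtColor(cv2.imread('pics/w3.png'),cv2.COLOR_BGR2HSV); m=cv2.inRange(h,(105,120,40),(130,255,255))
for c in cv2.findContours(m,0,2)[0]:
    if cv2.contourArea(c)>100:
        r=cv2.minAreaRect(np.array([plane(P,*q,.018)[:2]*1000 for q in c[:,0]],np.float32)); print(cv2.minAreaRect(c)[0],r)
plan((.545,-.105,.018),-10.5,4)
```

```text
[ 0.54659515 -0.10586339  0.1009459 ] [ 9.82910246e-01 -1.84085375e-01  1.53825226e-04]
(122.39009857177734, 405.6309814453125) ((359.05145263671875, -259.160888671875), (43.1382942199707, 22.946664810180664), 88.58928680419922)
(281.5, 218.0) ((545.5361328125, -102.8840560913086), (58.20415115356445, 47.1915168762207), 79.17131805419922)
(530.3463745117188, 17.96737289428711) ((722.3306274414062, -1.1679363250732422), (34.351463317871094, 2.227095127105713), 4.201700687408447)
[ [0.1, -0.4, 20.7, 0.0, -0.0, -0.0],[0.1, -0.4, 20.7, 0.0, -0.0, -0.0],[0.1, -0.4, 20.7, 0.0, -0.0, -0.0],[0.1, -0.4, 20.7, 0.0, -0.0, -0.0] ]
```

View pics/w3.png

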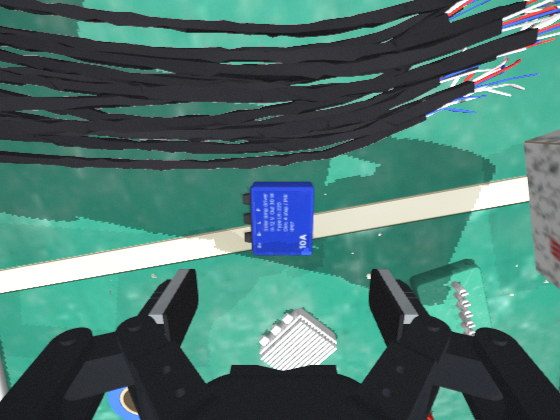

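The smooth driver sits centred between the fingers at (281,218), matching the measurement to 1 mm.

Call:
servo_tool:
  plan:
    - [-1,-1,28,0,0,0,-1]
    - [-1,0,28,0,0,0,-1]
    - [0,0,20,0,0,0,-1]
    - [0,0,8,0,0,0,-1]
    - [0,0,0,0,0,0,1]
    - [0,0,0,0,0,0,1]
    - [0,0,0,0,0,0,1]
    - [0,0,0,0,0,0,1]
    - [0,0,0,0,0,0,1]
  grip_force: 40

```text
time_s: 4.5
eef_pos: [0.5454, -0.108, 0.0183]
ee_rot: [[0.184, 0.983, 0.002], [0.983, -0.184, -0.001], [-0.0, 0.002, -1.0]]
ft_force: [0.3, 1.5, 5.8]
width: 0.0458
finger_force: 41.7
```

Call:
servo_tool:
  plan:
    - [0,0,-15,0,0,0,1]
    - [0,0,-35,0,0,0,1]
    - [0,0,-45,0,0,0,1]
    - [0,0,-15,0,0,0,1]
    - [0,0,0,0,0,0,1]

```text
time_s: 5.12
eef_pos: [0.5449, -0.1081, 0.128]
ee_rot: [[0.185, 0.983, 0.002], [0.983, -0.185, -0.001], [-0.001, 0.003, -1.0]]
ft_force: [-0.4, 0.2, -0.9]
width: 0.0456
finger_force: 41.3
```

Run:
```python
from h import *
s=bot.state(); print(s['width'],s['finger_force'])
plan((.5227,.2399,.11),81.5,13)
```

```text
0.04563755277128039 41.270856857299805
[ [26.0, -6.6, 1.4, 0.0, 0.0, -7.1],[26.6, -3.4, 1.4, 0.0, 0.0, -7.1],[26.8, -0.1, 1.4, 0.0, 0.0, -7.1],[26.6, 3.3, 1.4, 0.0, 0.0, -7.1],[26.0, 6.5, 1.4, 0.0, 0.0, -7.1],[25.0, 9.7, 1.4, 0.0, 0.0, -7.1],[23.6, 12.7, 1.4, 0.0, 0.0, -7.1],[21.9, 15.5, 1.4, 0.0, 0.0, -7.1],[19.8, 18.1, 1.4, 0.0, 0.0, -7.1],[17.4, 20.4, 1.4, 0.0, 0.0, -7.1],[14.8, 22.4, 1.4, 0.0, 0.0, -7.1],[11.9, 24.0, 1.4, 0.0, 0.0, -7.1],[8.8, 25.3, 1.4, 0.0, 0.0, -7.1] ]
```

Call:
servo_tool:
  plan:
    - [26,-6.6,1.4,0,0,-7.1,1]
    - [26.6,-3.4,1.4,0,0,-7.1,1]
    - [26.8,-0.1,1.4,0,0,-7.1,1]
    - [26.6,3.3,1.4,0,0,-7.1,1]
    - [26,6.5,1.4,0,0,-7.1,1]
    - [25,9.7,1.4,0,0,-7.1,1]
    - [23.6,12.7,1.4,0,0,-7.1,1]
    - [21.9,15.5,1.4,0,0,-7.1,1]
    - [19.8,18.1,1.4,0,0,-7.1,1]
    - [17.4,20.4,1.4,0,0,-7.1,1]
    - [14.8,22.4,1.4,0,0,-7.1,1]
    - [11.9,24,1.4,0,0,-7.1,1]
    - [8.8,25.3,1.4,0,0,-7.1,1]
    - [0,0,0,0,0,0,1]
    - [0,0,0,0,0,0,1]

```text
time_s: 7.0
eef_pos: [0.5207, 0.2394, 0.1071]
ee_rot: [[-0.989, 0.146, -0.003], [0.146, 0.989, -0.001], [0.002, -0.001, -1.0]]
ft_force: [0.6, -0.1, -0.4]
width: 0.0456
finger_force: 41.3
```

```bash
cat > masks.py <<'E'
from h import *
def blues(f,P,z):
    h=cv2.cvtColor(cv2.imread('pics/'+f),cv2.COLOR_BGR2HSV); m=cv2.inRange(h,(105,120,40),(130,255,255))
    for c in cv2.findContours(m,0,2)[0]:
        if cv2.contourArea(c)>100:
            r=cv2.minAreaRect(np.array([plane(P,*q,z)[:2]*1000 for q in c[:,0]],np.float32)); print(np.round(cv2.minAreaRect(c)[0]),np.round(r[0],1),np.round(r[1],1),round(r[2],1))
E
python3 - <<'E'
from masks import *
im,P=snap('wrist','w4.png'); s=bot.state(); print(s['eef_pos'],s['ee_rot'][:,1])
print('held');blues('w4.png',P,.11); print('tray');blues('w4.png',P,.049)
plan((.5227,.2399,.050),81.5,4)
E
```

```text
[0.52106937 0.23918229 0.10751644] [ 0.14672694  0.98917648 -0.00104815]
held
[283. 277.] [517.8 240.2] [46.2 70.4] 81.6
tray
[283. 277.] [554.8 234.6] [ 68.  103.7] 81.6
[ [-0.4, 0.3, 14.4, -0.0, -0.0, 0.0],[-0.4, 0.2, 14.4, -0.0, -0.0, 0.0],[-0.4, 0.2, 14.4, -0.0, -0.0, 0.0],[-0.4, 0.2, 14.4, -0.0, -0.0, 0.0] ]
```

View pics/w4.png

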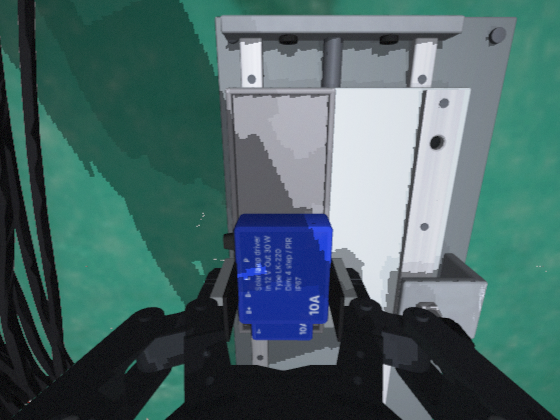

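The held driver is at (283,277) above the tray, its near bottom edge at row 213. The lip corners are at about (229,89) and (333,88), and the driver in the tray shows at (283,330) below.

Run:
```python
from h import *
P=bot.camera_params('wrist')
c=np.array([.5164,.2383]); t=np.array([.989,-.148]); r=np.array([-.148,-.989])
def tr(u,v,z): 
    d=plane(P,u,v,z)[:2]-c; return np.round([d@r*1000,d@t*1000],1)
print('outer lip corners',tr(229,89,.036),tr(332,88,.036),'inner',tr(234,97,.031),tr(328,97,.031))
zb=.1075-.0183
print('held near edge',tr(283,213,zb),tr(283,225,zb+.018),'sides top',tr(236,260,zb+.018),tr(331,260,zb+.018),'tray drv far?',tr(250,338,.049),tr(313,338,.049))
```

```text
outer lip corners [ 32.2 -91.6] [-32.7 -92.2] inner [ 30.1 -87.1] [-31.1 -87.1]
held near edge [ -1.9 -27.1] [ -1.9 -27.2] sides top [21.2 -8.8] [-25.5  -8.8] tray drv far? [23.8 89.3] [-25.2  89.2]
```

Call:
servo_tool:
  plan:
    - [-1.5,0,15,0,0,0,1]
    - [0,0,20,0,0,0,1]
    - [0,0,15,0,0,0,1]
    - [0,0,5,0,0,0,1]
    - [0,0,0,0,0,0,1]

```text
time_s: 7.68
eef_pos: [0.523, 0.2397, 0.0532]
ee_rot: [[-0.989, 0.145, -0.001], [0.145, 0.989, -0.0], [0.001, -0.0, -1.0]]
ft_force: [-0.1, 0.4, -0.1]
width: 0.0457
finger_force: 41.3
```

Call:
servo_tool:
  plan:
    - [0,0,2,0,0,0,1]
    - [0,0,1.5,0,0,0,1]
    - [0,0,0,0,0,0,1]
    - [0,0,0,0,0,0,1]

```text
time_s: 8.18
eef_pos: [0.5232, 0.2399, 0.0503]
ee_rot: [[-0.989, 0.145, 0.0], [0.145, 0.989, 0.0], [-0.0, 0.0, -1.0]]
ft_force: [0.7, -0.5, -0.2]
width: 0.0459
finger_force: 41.3
```

Call:
servo_tool:
  plan:
    - [0,0,0,0,0,0,0.2]
    - [0,0,0,0,0,0,-0.4]
    - [0,0,0,0,0,0,-1]
    - [0,0,0,0,0,0,-1]
    - [0,0,-25,0,0,0,-1]
    - [0,0,-50,0,0,0,-1]
    - [0,0,-60,0,0,0,-1]
    - [0,0,0,0,0,0,-1]

```text
time_s: 9.18
eef_pos: [0.5268, 0.2408, 0.1913]
ee_rot: [[-0.989, 0.145, 0.011], [0.145, 0.989, 0.003], [-0.011, 0.004, -1.0]]
ft_force: [0.3, 0.8, 0.6]
width: 0.0854
finger_force: 0.0
```

Run:
```python
from masks import *
im,P=snap('wrist','w5.png'); blues('w5.png',P,.049)
T=bot.camera_params('top')
im0=cv2.imread('pics/top0.png'); print('finned top view'); 
h=cv2.cvtColor(im0,cv2.COLOR_BGR2HSV); m=cv2.inRange(h,(105,100,30),(130,255,255))[195:240,360:400]
c=max(cv2.findContours(m,0,2)[0],key=cv2.contourArea); print(cv2.minAreaRect(np.array([plane(T,q[0]+360,q[1]+195,.02)[:2]*1000 for q in c[:,0]],np.float32)))
plan((.503,-.351,.14),-35,20)
```

```text
[280. 218.] [547.2 235.4] [ 48.3 117.6] 80.2
finned top view
((502.9673156738281, -350.6758728027344), (54.762760162353516, 47.42927169799805), 54.94528579711914)
[ [-3.2, -29.4, 2.4, 0.0, 0.0, 5.8],[-6.2, -28.9, 2.4, 0.0, 0.0, 5.8],[-9.1, -28.2, 2.4, 0.0, 0.0, 5.8],[-11.9, -27.1, 2.4, 0.0, 0.0, 5.8],[-14.6, -25.7, 2.4, 0.0, 0.0, 5.8],[-17.1, -24.1, 2.4, 0.0, 0.0, 5.8],[-19.5, -22.3, 2.4, 0.0, 0.0, 5.8],[-21.6, -20.2, 2.4, 0.0, 0.0, 5.8],[-23.6, -17.9, 2.4, 0.0, 0.0, 5.8],[-25.3, -15.4, 2.4, 0.0, 0.0, 5.8],[-26.7, -12.7, 2.4, 0.0, 0.0, 5.8],[-27.9, -9.9, 2.4, 0.0, 0.0, 5.8],[-28.7, -7.1, 2.4, 0.0, 0.0, 5.8],[-29.3, -4.1, 2.4, 0.0, 0.0, 5.8],[-29.6, -1.1, 2.4, 0.0, 0.0, 5.8],[-29.5, 1.9, 2.4, 0.0, 0.0, 5.8],[-29.2, 4.9, 2.4, 0.0, 0.0, 5.8],[-28.5, 7.8, 2.4, 0.0, 0.0, 5.8],[-27.6, 10.7, 2.4, 0.0, 0.0, 5.8],[-26.3, 13.5, 2.4, 0.0, 0.0, 5.8] ]
```

Call:
servo_tool:
  plan:
    - [-3.2,-29.4,2.4,0,0,5.8,-1]
    - [-6.2,-28.9,2.4,0,0,5.8,-1]
    - [-9.1,-28.2,2.4,0,0,5.8,-1]
    - [-11.9,-27.1,2.4,0,0,5.8,-1]
    - [-14.6,-25.7,2.4,0,0,5.8,-1]
    - [-17.1,-24.1,2.4,0,0,5.8,-1]
    - [-19.5,-22.3,2.4,0,0,5.8,-1]
    - [-21.6,-20.2,2.4,0,0,5.8,-1]
    - [-23.6,-17.9,2.4,0,0,5.8,-1]
    - [-25.3,-15.4,2.4,0,0,5.8,-1]
    - [-26.7,-12.7,2.4,0,0,5.8,-1]
    - [-27.9,-9.9,2.4,0,0,5.8,-1]
    - [-28.7,-7.1,2.4,0,0,5.8,-1]
    - [-29.3,-4.1,2.4,0,0,5.8,-1]
    - [-29.6,-1.1,2.4,0,0,5.8,-1]
    - [-29.5,1.9,2.4,0,0,5.8,-1]
    - [-29.2,4.9,2.4,0,0,5.8,-1]
    - [-28.5,7.8,2.4,0,0,5.8,-1]
    - [-27.6,10.7,2.4,0,0,5.8,-1]
    - [-26.3,13.5,2.4,0,0,5.8,-1]

```text
time_s: 11.72
eef_pos: [0.5033, -0.3516, 0.1348]
ee_rot: [[0.567, 0.824, -0.002], [0.824, -0.567, 0.003], [0.001, -0.003, -1.0]]
ft_force: [0.2, -0.2, 0.4]
width: 0.0858
finger_force: 0.0
```

Run:
```python
from masks import *
im,P=snap('wrist','w6.png'); s=bot.state(); print(s['eef_pos'],s['ee_rot'])
blues('w6.png',P,.020)
plan((.503,-.351,.10),-35,3)
```

```text
[ 0.5028911  -0.35534868  0.13483878] [[ 5.71885976e-01  8.20330870e-01 -1.92213926e-03]
 [ 8.20332265e-01 -5.71887196e-01 -1.05803988e-04]
 [-1.18604111e-03 -1.51628503e-03 -9.99998147e-01]]
[287. 210.] [ 504.4 -352.9] [58.  45.2] 54.0
[109. 199.] [ 384. -260.] [61.  68.5] 69.7
[ [1.2, -0.8, 11.6, -0.0, 0.0, 0.0],[1.2, -0.8, 11.6, -0.0, 0.0, 0.0],[1.2, -0.8, 11.6, -0.0, 0.0, 0.0] ]
```

View pics/w6.png

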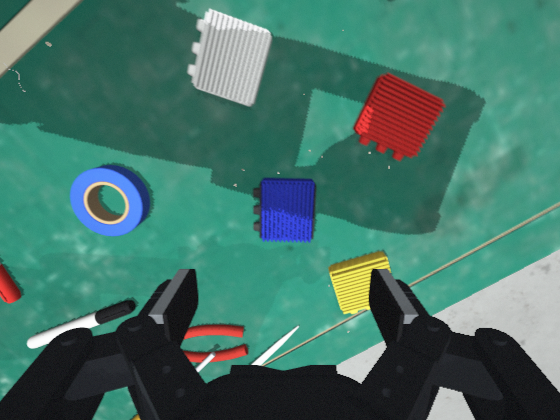

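The ribbed dark blue driver is at (287,210), terminals on the left, clear of the yellow (360,283), red (398,115) and white (230,55) look-alikes and the tape (109,200).

Call:
servo_tool:
  plan:
    - [2,-1,20,0,0,0,-1]
    - [0,0,30,0,0,0,-1]
    - [0,0,30,0,0,0,-1]
    - [0,0,22,0,0,0,-1]
    - [0,0,8,0,0,0,-1]
    - [0,0,0,0,0,0,-1]

```text
time_s: 12.52
eef_pos: [0.5041, -0.3479, 0.0257]
ee_rot: [[0.563, 0.826, -0.002], [0.826, -0.563, 0.002], [0.001, -0.003, -1.0]]
ft_force: [0.3, 0.1, 0.8]
width: 0.0856
finger_force: 0.0
```

Run:
```python
from masks import *
im,P=snap('wrist','w7.png'); s=bot.state(); R=s['ee_rot']; print(s['eef_pos'])
blues('w7.png',P,.020)
h=cv2.cvtColor(cv2.imread('pics/w7.png'),cv2.COLOR_BGR2HSV); m=cv2.inRange(h,(105,120,40),(130,255,255))
for c in cv2.findContours(m,0,2)[0]:
    if cv2.contourArea(c)>1000:
        q=np.array([R.T@(plane(P,*p,.02)-s['eef_pos'])*1000 for p in c[:,0]]); print('tool extents',q.min(0),q.max(0))
```

```text
[ 0.50469624 -0.34870062  0.02686102]
[291. 276.] [ 505.  -350.7] [61.4 44.2] 54.3
[ 36. 260.] [ 398.3 -272.4] [69.  35.4] 39.1
tool extents [-32.6750388  -21.1025212    6.84232492] [29.07676995 23.96977153  6.87712515]
tool extents [ -24.89058572 -157.76494388    6.92726154] [  39.84709657 -110.68780925    6.94916333]
```

Call:
servo_tool:
  plan:
    - [-5,1.5,4,0,0,0,-1]
    - [0,0,4,0,0,0,-1]
    - [0,0,0,0,0,0,-1]
    - [0,0,0,0,0,0,1]
    - [0,0,0,0,0,0,1]
    - [0,0,0,0,0,0,1]
    - [0,0,0,0,0,0,1]
    - [0,0,0,0,0,0,1]

```text
time_s: 13.58
eef_pos: [0.5034, -0.3546, 0.0195]
ee_rot: [[0.564, 0.826, 0.001], [0.826, -0.564, -0.001], [-0.0, 0.001, -1.0]]
ft_force: [-1.0, -0.6, 4.4]
width: 0.0452
finger_force: 41.4
```

Call:
servo_tool:
  plan:
    - [0,0,-15,0,0,0,1]
    - [0,0,-35,0,0,0,1]
    - [0,0,-50,0,0,0,1]
    - [0,0,-20,0,0,0,1]
    - [0,0,0,0,0,0,1]

```text
time_s: 14.2
eef_pos: [0.5038, -0.355, 0.1408]
ee_rot: [[0.564, 0.826, 0.002], [0.826, -0.564, -0.002], [-0.001, 0.003, -1.0]]
ft_force: [-0.5, -0.6, -1.5]
width: 0.0447
finger_force: 41.2
```

Run:
```python
from h import *
s=bot.state(); print(s['eef_pos'],s['finger_force'])
plan((.4614,.2491,.11),81.5,18)
```

```text
[ 0.50377995 -0.3550117   0.14079699] 41.20998680591583
[ [26.4, -20.9, 1.6, 0.0, 0.0, -6.4],[28.6, -17.8, 1.6, 0.0, 0.0, -6.4],[30.4, -14.5, 1.6, 0.0, 0.0, -6.4],[31.8, -11.0, 1.6, 0.0, 0.0, -6.4],[32.8, -7.3, 1.7, 0.0, 0.0, -6.4],[33.5, -3.6, 1.7, 0.0, 0.0, -6.4],[33.6, 0.2, 1.7, 0.0, 0.0, -6.4],[33.4, 3.9, 1.7, 0.0, 0.0, -6.4],[32.8, 7.6, 1.7, 0.0, 0.0, -6.4],[31.7, 11.3, 1.7, 0.0, 0.0, -6.4],[30.2, 14.7, 1.7, 0.0, 0.0, -6.4],[28.4, 18.0, 1.7, 0.0, 0.0, -6.4],[26.2, 21.1, 1.7, 0.0, 0.0, -6.4],[23.7, 23.9, 1.7, 0.0, 0.0, -6.4],[20.8, 26.4, 1.7, 0.0, 0.0, -6.4],[17.7, 28.6, 1.7, 0.0, 0.0, -6.4],[14.4, 30.4, 1.7, 0.0, 0.0, -6.4],[10.9, 31.8, 1.7, 0.0, 0.0, -6.4] ]
```

Call:
servo_tool:
  plan:
    - [26.4,-20.9,1.6,0,0,-6.4,1]
    - [28.6,-17.8,1.6,0,0,-6.4,1]
    - [30.4,-14.5,1.6,0,0,-6.4,1]
    - [31.8,-11,1.6,0,0,-6.4,1]
    - [32.8,-7.3,1.7,0,0,-6.4,1]
    - [33.5,-3.6,1.7,0,0,-6.4,1]
    - [33.6,0.2,1.7,0,0,-6.4,1]
    - [33.4,3.9,1.7,0,0,-6.4,1]
    - [32.8,7.6,1.7,0,0,-6.4,1]
    - [31.7,11.3,1.7,0,0,-6.4,1]
    - [30.2,14.7,1.7,0,0,-6.4,1]
    - [28.4,18,1.7,0,0,-6.4,1]
    - [26.2,21.1,1.7,0,0,-6.4,1]
    - [23.7,23.9,1.7,0,0,-6.4,1]
    - [20.8,26.4,1.7,0,0,-6.4,1]
    - [17.7,28.6,1.7,0,0,-6.4,1]
    - [14.4,30.4,1.7,0,0,-6.4,1]
    - [10.9,31.8,1.7,0,0,-6.4,1]
    - [0,0,0,0,0,0,1]
    - [0,0,0,0,0,0,1]

```text
time_s: 16.7
eef_pos: [0.4626, 0.2493, 0.1072]
ee_rot: [[-0.987, 0.159, -0.003], [0.159, 0.987, -0.001], [0.003, -0.002, -1.0]]
ft_force: [0.7, -0.2, -1.8]
width: 0.0448
finger_force: 41.3
```

Run:
```python
from masks import *
im,P=snap('wrist','w8.png'); np.save('w8.npy',P); s=bot.state(); print(s['eef_pos'],s['ee_rot'][:,1],s['finger_force'])
plan((.4614,.2491,.0515),81.5,4)
```

```text
[0.46301962 0.24905213 0.10764683] [ 0.16003036  0.98711125 -0.00129151] 41.27634286880493
[ [0.4, -0.0, 14.0, -0.0, -0.0, -0.2],[0.4, -0.0, 14.0, -0.0, -0.0, -0.2],[0.4, -0.0, 14.0, -0.0, -0.0, -0.2],[0.4, -0.0, 14.0, -0.0, -0.0, -0.2] ]
```

View pics/w8.png

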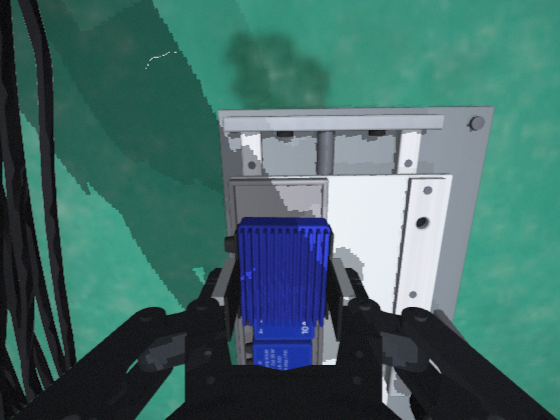

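The finned driver is held above the near slot, its near edge at row 217 and its far end at about row 338. The near lip's outer edge is at row 178 and its inner edge at about row 186. The plain driver lies behind it.

Run:
```python
from h import *
P=np.load('w8.npy',allow_pickle=True).item()
c=np.array([.5164,.2383]); t=np.array([.989,-.148]); r=np.array([-.148,-.989])
def tr(u,v,z): 
    d=plane(P,u,v,z)[:2]-c; return np.round([d@r*1000,d@t*1000],1)
print('outer lip',tr(230,178,.036),tr(329,178,.036),'inner',tr(235,186,.036),tr(325,186,.036))
zb=.0881
print('held near bottom',tr(283,217,zb),'top near',tr(283,228,zb+.02),'far top',tr(283,338,zb+.02),'sides',tr(240,240,zb+.02),tr(331,240,zb+.02))
```

```text
outer lip [ 32.9 -94.5] [-35.3 -93.7] inner [ 29.8 -88.8] [-32.7 -88. ]
held near bottom [ -3.6 -83.9] top near [ -3.6 -85.4] far top [ -2.9 -22.1] sides [ 16.9 -79.5] [-26.4 -79. ]
```

Call:
servo_tool:
  plan:
    - [0,-1.5,15,0,0,0.8,1]
    - [0,0,20,0,0,0,1]
    - [0,0,15,0,0,0,1]
    - [0,0,4,0,0,0,1]
    - [0,0,0,0,0,0,1]

```text
time_s: 17.38
eef_pos: [0.4636, 0.2483, 0.0546]
ee_rot: [[-0.985, 0.173, -0.001], [0.173, 0.985, -0.0], [0.0, -0.0, -1.0]]
ft_force: [-0.1, 0.4, -1.3]
width: 0.045
finger_force: 41.3
```

Call:
servo_tool:
  plan:
    - [0.7,0,1.5,0,0,-1.5,1]
    - [0,0,1.5,0,0,0,1]
    - [0,0,0,0,0,0,1]
    - [0,0,0,0,0,0,1]

```text
time_s: 17.88
eef_pos: [0.463, 0.2486, 0.0521]
ee_rot: [[-0.989, 0.147, 0.0], [0.147, 0.989, 0.0], [-0.0, 0.0, -1.0]]
ft_force: [-0.4, -1.0, -1.6]
width: 0.0446
finger_force: 41.3
```

Call:
servo_tool:
  plan:
    - [0,0,1,0,0,0,1]
    - [0,0,0,0,0,0,1]
    - [0,0,0,0,0,0,0.2]
    - [0,0,0,0,0,0,-0.4]
    - [0,0,0,0,0,0,-1]
    - [0,0,0,0,0,0,-1]
    - [0,0,-25,0,0,0,-1]
    - [0,0,-50,0,0,0,-1]
    - [0,0,-60,0,0,0,-1]
    - [30,0,-30,0,0,0,-1]
    - [0,0,0,0,0,0,-1]
    - [0,0,0,0,0,0,-1]

```text
time_s: 19.38
eef_pos: [0.4331, 0.2528, 0.2152]
ee_rot: [[-0.989, 0.146, -0.0], [0.146, 0.989, -0.0], [0.0, -0.0, -1.0]]
ft_force: [0.4, 0.2, -0.1]
width: 0.0854
finger_force: 0.0
```

Run:
```python
from masks import *
im,P=snap('wrist','w9.png'); np.save('w9.npy',P); s=bot.state(); print(s['eef_pos'])
blues('w9.png',P,.049)
b=im[:,:,::-1]; o=cv2.resize(b[:,150:480],None,fx=1.42,fy=1.42,interpolation=2); cv2.imwrite('pics/crop3.png',o)
h=cv2.cvtColor(b,cv2.COLOR_BGR2HSV)
for c in cv2.findContours(cv2.inRange(h,(5,120,120),(25,255,255)),0,2)[0]:
    if cv2.contourArea(c)>30: u=cv2.minAreaRect(c)[0]; print('orange',u,plane(P,*u,.097)*1000)
```

```text
[0.43295242 0.25263613 0.21456896]
[284. 264.] [517.6 240.7] [ 47.5 177.7] 80.2
orange (380.0086669921875, 344.853515625) [592.40003022 330.64153696  97.        ]
```

View pics/crop3.png

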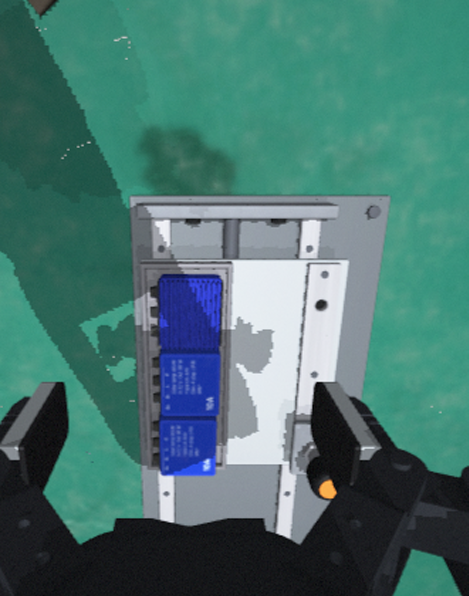

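All three drivers lie in one row inside the lip: finned at crop (190,312), plain at (190,384) and the original at (187,448). The knob is at (327,488). Now I go above the knob.

Call:
servo_tool:
  plan:
    - [-29,20.6,5,0,0,0,-1]
    - [-29,20.6,10,0,0,0,-1]
    - [-29,20.6,15,0,0,0,-1]
    - [-29,20.6,15,0,0,0,-1]
    - [-29,20.6,10,0,0,0,-1]
    - [0,0,0,0,0,0,-1]
    - [0,0,0,0,0,0,-1]
    - [0,0,0,0,0,0,-1]

```text
time_s: 20.42
eef_pos: [0.5912, 0.3332, 0.1609]
ee_rot: [[-0.989, 0.147, -0.0], [0.147, 0.989, -0.0], [0.0, -0.0, -1.0]]
ft_force: [-0.2, -0.9, -0.2]
width: 0.0855
finger_force: 0.0
```

Run:
```python
from masks import *
im,P=snap('wrist','w10.png'); s=bot.state(); print(s['eef_pos'],s['ee_rot'][:,1])
h=cv2.cvtColor(cv2.imread('pics/w10.png'),cv2.COLOR_BGR2HSV)
for c in cv2.findContours(cv2.inRange(h,(5,120,100),(25,255,255)),0,2)[0]:
    if cv2.contourArea(c)>30: u=cv2.minAreaRect(c)[0]; p=plane(P,*u,.097); print('orange',u,cv2.contourArea(c),p*1000,'tool',s['ee_rot'].T@(p-s['eef_pos'])*1000)
blues('w10.png',P,.049)
```

```text
[0.59138459 0.33331219 0.16129237] [1.46775289e-01 9.89169859e-01 6.87986706e-05]
orange (282.7500305175781, 234.75001525878906) 386.5 [591.37455948 333.35812863  97.        ] tool [3.07118412e-02 3.95472430e-02 6.42923649e+01]
[160. 176.] [548.8 237.7] [ 53.  115.8] 79.8
[146.  63.] [462.4 251.5] [50.5 54.7] 81.5
```

Call:
servo_tool:
  plan:
    - [0,0,25,0,0,0,-1]
    - [0,0,30,0,0,0,-1]
    - [0,0,17,0,0,0,-1]
    - [0,0,6,0,0,0,-1]
    - [0,0,0,0,0,0,-1]
    - [0,0,0,0,0,0,1]
    - [0,0,0,0,0,0,1]
    - [0,0,0,0,0,0,1]
    - [0,0,0,0,0,0,1]
    - [0,0,0,0,0,0,1]
    - [0,0,0,0,0,0,1]
  grip_force: 70

```text
time_s: 21.85
eef_pos: [0.5919, 0.333, 0.0837]
ee_rot: [[-0.989, 0.147, 0.0], [0.147, 0.989, -0.001], [-0.0, -0.001, -1.0]]
ft_force: [-2.8, -3.4, 5.1]
width: 0.0234
finger_force: 68.8
```

Call:
servo_tool:
  plan:
    - [0,0,-3,0,0,0,1]
    - [0,0,-3,0,0,0,1]
    - [0,0,-3,0,0,0,1]
    - [0,0,-2.5,0,0,0,1]
    - [0,0,-1.5,0,0,0,1]
    - [0,0,0,0,0,0,1]
    - [0,0,0,0,0,0,1]

```text
time_s: 22.72
eef_pos: [0.5918, 0.333, 0.0949]
ee_rot: [[-0.989, 0.147, -0.0], [0.147, 0.989, -0.001], [0.0, -0.001, -1.0]]
ft_force: [4.4, -2.8, -8.8]
width: 0.0234
finger_force: 69.1
```

Call:
servo_tool:
  plan:
    - [0,0,-1.5,0,0,0,1]
    - [0,0,-1.3,0,0,0,1]
    - [0,0,0,0,0,0,1]
    - [0,0,0,0,0,0,1]
    - [0,0,0,0,0,0,1]
    - [0,0,0,0,0,0,1]
    - [0,0,0,0,0,0,1]
    - [0,0,0,0,0,0,1]
    - [0,0,0,0,0,0,1]
    - [0,0,0,0,0,0,1]

```text
time_s: 23.98
eef_pos: [0.5918, 0.333, 0.0975]
ee_rot: [[-0.989, 0.147, -0.0], [0.147, 0.989, -0.001], [0.0, -0.001, -1.0]]
ft_force: [5.3, -2.1, -10.4]
width: 0.0232
finger_force: 69.1
```

Run:
```python
from masks import *
im,P=snap('top','top2.png'); s=bot.state(); print(s['eef_pos'],s['ft_force'],s['finger_force'])
blues('top2.png',P,.049)
im2,_=snap('scene','scene2.png'); imw,_=snap('wrist','w11.png')
o=np.zeros((600,800,3),np.uint8)
a=cv2.resize(im[90:280,80:200,::-1],None,fx=3,fy=3,interpolation=2);o[:a.shape[0],:a.shape[1]]=a
b=cv2.resize(im2[70:210,155:330,::-1],None,fx=2.4,fy=2.4,interpolation=2)[:,:430];o[:b.shape[0],370:370+b.shape[1]]=b
c=cv2.resize(imw[:,:,::-1],(340,255));o[340:595,370:710]=c
cv2.imwrite('pics/fin.png',o)
```

```text
[0.59180216 0.33296993 0.09749209] [  4.91729598  -2.10775389 -10.66679897] 69.05266205314547
[345. 265.] [ 379.9 -250.7] [57.5 58.3] 44.0
[160. 166.] [639.2 221.9] [ 48.7 172.9] 80.1
```

View pics/fin.png

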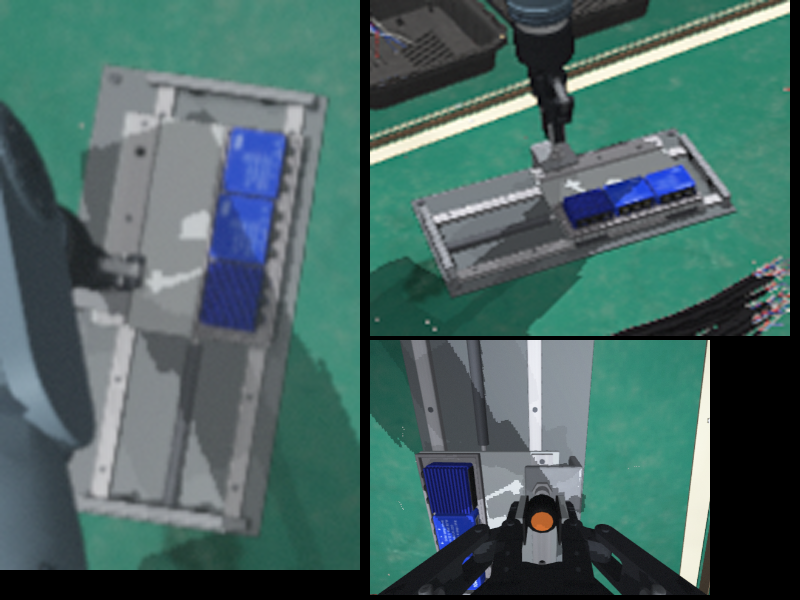

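The row of drivers has moved about 120 mm, from (517,240) to (639,222), so the shuttle is at its far stop. All three drivers lie square in the tray. The gripper holds the knob 13.8 mm up, with about 10 N of pull and 69 N of grip.

```bash
python3 -c "
from rig import bot
print(bot.sign_off())"
```

```text
the job is handed in; nothing more can be done
None
```

The job is handed in at about 24 s: all three drivers lie in one row in the tray, the shuttle is at its far stop, and the gripper still holds the knob about 13.8 mm up; the sign-off returned no verdict.

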